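# Hang the green grade sign on its screw

### The arm

A 6-joint arm with a two-finger parallel gripper is mounted at the origin on a cart in front of the work surface, level with it; the furniture and walls round the work are solid. World frame = base frame: x ahead of the robot, y to its left, z up, the work surface at z = 0. Lengths are in mm, angles in rad, forces in N, time in s.
With the tool pointing down it reaches from about 300 to 775 mm from the base axis. Payload 14.6 kg.
Tool frame: the origin (TCP) lies midway between the tips of the shut fingers; the grasp point (between the pads) lies 19 mm behind it; y points along the fingers, z is the direction in which the jaws open and shut, and the axes are right-handed (so a half turn about y gives the same grasp; the last joint's range is limited). The gripper opens to 94 mm and grips with 3 to 60 N. Pads are 16 mm wide; open, the fingers measure 119 mm over their backs; the gripper's body (75 mm by 177 mm) begins 78 mm behind the grasp point.
Start: joints at [1.117, 0.3, 1.521, -0, 1.321, -0.067], TCP at [207.471, 509.357, 205.446] pointing down, gripper open.
Joint ranges: [-3.03, 3.03], [-0.79, 2.21], [0.23, 2.52], [-1.04, 4.18], [0, 3.07], [-2.55, 2.55]. Speed limits (rad/s): [2.22, 2.22, 2.57, 3.14, 3.14, 3.14].

### API

Orientations are given as [roll, pitch, yaw] about the fixed x, y, z axes, in that order (R = Rz(yaw) Ry(pitch) Rx(roll)).
In Python, from cell import manip gives the robot as it stands.
- The arm moves only by the tool play_rows, never from a script. Its argument "series" is a list of rows, each a list of 3 entries, a list of its own where there are three numbers: the shift along the tool's x, y, z in m, then the turn about the tool's y in rad, then the closure, from 0 (fully open) to 1 (shut). In form: [[[dx, dy, dz], twist, grip], ...]. A call has 1 to 20 rows; each row is the pose to reach, as a shift and turn from the pose measured when the call began, along the tool's axes at that moment; what a row does not reach only later rows make up. A row lasts 1/10 s, in which the tool goes at most 50 mm and 8.59 degrees, less where a joint would pass 70% of its speed; a pose out of reach is approached as far as the arm can. A call with a gripper value outside its range is refused whole. The fingers move at their own pace and stop on an object; "squeeze" is the grip in N (left out, the last holds). Time passes only in rows, so rows that repeat a pose let the fingers close. It gives the time, the measured TCP pose, the force and the opening at its end, in the units of the state.
- manip.read_state(): the state, without advancing time (a new reading comes with each control period).
- manip.camera(name): name is "side" or "top"; returns the picture (400x640x3 uint8, red, green, blue); there is no depth.
- manip.camera_params(name): a dict with "K" (3x3 intrinsics, pixels), "dist_coeffs" ([k1, k2, p1, p2, k3] as OpenCV has them; the pictures are not rectified), "rvec" (rotation vector, rad) and "tvec" (3), from world to camera coordinates, as OpenCV has them. Camera axes: x right, y down, z forward; pixel columns grow to the right and rows downward; lengths in mm; the calibration is good to about 2 mm. A picture is of the moment at which its call begins. camera_params takes no time and is no camera call.
- manip.sign_off(): hands the job in, once; it reports no verdict.
The state is a dict: "clock": time; "joints": joint angles; "qd": joint speeds; "effort": joint torques, N m; "eef_pos": TCP position; "eef_rot": TCP orientation; "wrist_force": force on the tool from outside, world axes, zero at the start; "moment": the same for the moment, N m; "finger_gap": finger opening in mm.
Only numpy, scipy, OpenCV 4.12 (cv2) and the standard library are available. Lean on these libraries where they do the work, as an engineer would, in place of code of your own. Each camera call takes 0.05 s, during which the arm holds its last target. There are 200 camera calls.

### The job

Take the green keyhole sign out of the rack, put its round opening over the screw head on the stand, and slide it down so that it hangs upright with the screw at the top of its narrow slot. Let go of it, and leave the red sign standing in the rack.

Things in the scene. Friction and masses are not known exactly. Their poses are not given: they have to be found in the camera images.
- sign_green: Green upright sign, 8 mm thick (x), 90 wide (y), 119 tall (z) plus a grip tab on top 36 wide, 45 tall (164 in all), 0.16 kg. Origin: centre of lower edge, z up. Keyhole through it on the centre line: round opening 52 mm across, centre 56 mm above the origin, tapering from 60 to 82 mm into a slot 20 mm wide that ends in a V at 102 mm. Hung, the screw's axis is about 95 mm above the origin.
- sign_red: The red sign, the same in shape and size, standing in the other slot of the rack, parallel to the green one and 110 mm from it, centre to centre. It stays there.
- sign_rack: Grey rack fixed to the table, 64 mm deep (x), 218 wide (y), 30 high, origin at the centre of its underside. Two slots side by side, 55 mm either side of the origin along y, 10 mm wide, floor 6 mm above the table; the signs stand in them 24 mm deep, either one in either slot, and come out straight up.
- screw (a point): Mid-shank of a big screw that juts from an upright board on a fixed stand; it points along the point's -x, toward the robot; z up, 130 mm over the table. Shank 10 mm thick, free 11 mm either way from here to board and to head; brass head 30 mm across, 6 mm thick. Board 70 mm wide, 14 thick, its top 15 mm above the screw axis. Foot plate 10 mm high, reaching 36 mm toward the robot from here.

How it is judged (in metres and radians):
On the way:
1. the green sign is over the screw head, with the shank inside its keyhole (x of screw in the frame of sign_green between -0.014 and 0.014 m and y of screw in the frame of sign_green between -0.026 and 0.026 m and z of screw in the frame of sign_green between 0.03 and 0.104 m), for 0.1 s.
At the end, for the whole second after the job is handed in: The green sign hangs at rest on the screw, behind its head, the shank at the top of the slot (86 to 104 mm above the lower edge of the sign) and within 10 mm of its centre line, upright within 11 degrees; the red sign still stands in the rack (x of screw in the frame of sign_green between -0.014 and 0.014 m and y of screw in the frame of sign_green between -0.01 and 0.01 m and z of screw in the frame of sign_green between 0.086 and 0.104 m and angle between each of sign_green, sign_red's own z axis and vertical below 0.2 rad and linear speed of sign_green below 0.03 m/s and horizontal distance between sign_red and sign_rack below 0.07 m and height (world z) of sign_red below 0.02 m); the robot touches nothing.
It fails at once if the red sign is pulled from the rack or knocked about (moved over 25 mm) (distance of sign_red from where it was at the start of the episode above 0.025 m).
It also fails if it takes over 48 s, if anything falls off the work surface, if the arm or the gripper's body presses on something with over 40 N, if the wrist force passes 120 N, or if a joint passes its speed limit or range.

## Working session

There is one attempt and no reset: what is moved stays moved. The work goes in short steps, Python scripts to look and compute and a tool call to move; the robot and the scene stay as the last step left them, time stands still between calls to the robot, and variables do not carry over. Pictures are saved under pics/ and viewed, about 8 in all and at most 12, crops included, and the job is handed in when it is done.

Besides the shell and the picture viewer there is one more tool, called after "Call:" by a JSON object that holds its "method" and its "body", one argument or row to a line. play_rows: Moves the arm, as the interface text tells. Its arguments: {"type":"object","properties":{"series":{"type":"array","items":{"type":"array"}},"squeeze":{"type":"number"}},"required":["series"]}

```bash
mkdir -p pics; python3 - <<'E'
from cell import manip
import cv2
print(manip.read_state())
for n in("side","top"):
    im=manip.camera(n); cv2.imwrite(f"pics/{n}0.png",im[:,:,::-1]); 
    p=manip.camera_params(n); print(n,p)
E
```

```text
{'clock': 0.0, 'joints': array([ 1.11739821e+00,  3.00448274e-01,  1.52157352e+00, -9.72788651e-06,
        1.32069418e+00, -6.66046025e-02]), 'qd': array([ 0.00078585,  0.00089542, -0.00165699, -0.00060125, -0.00023805,
        0.00114523]), 'effort': array([-1.97250342e-04, -5.31815171e+01, -3.52735591e+01,  7.08271447e-02,
        2.44565407e-02, -3.11419490e-05]), 'eef_pos': array([207.36548963, 509.13217987, 204.90204698]), 'eef_rot': array([-1.57191779e+00,  6.53618511e-05, -3.86791143e-01]), 'wrist_force': array([-0.645842  ,  0.71249555, -0.52240077]), 'moment': array([-0.01047723,  0.01133492, -0.01610723]), 'finger_gap': 94.1312896434403}
side {'K': array([[470.05481892,   0.        , 322.33423986],
       [  0.        , 470.05481892, 217.85246658],
       [  0.        ,   0.        ,   1.        ]]), 'dist_coeffs': array([0.00459644, 0.        , 0.        , 0.        , 0.        ]), 'rvec': array([ 2.26190949, -0.64295887,  0.2624278 ]), 'tvec': array([-448.25202071,  280.50012514,  765.37881412])}
top {'K': array([[390.56776598,   0.        , 319.92446798],
       [  0.        , 390.56776598, 196.14144129],
       [  0.        ,   0.        ,   1.        ]]), 'dist_coeffs': array([-0.07491944,  0.        ,  0.        ,  0.        ,  0.        ]), 'rvec': array([ 2.16489575, -2.16725311,  0.17146748]), 'tvec': array([ 24.23695755, 542.50134882, 884.09238107])}
```

View pics/side0.png

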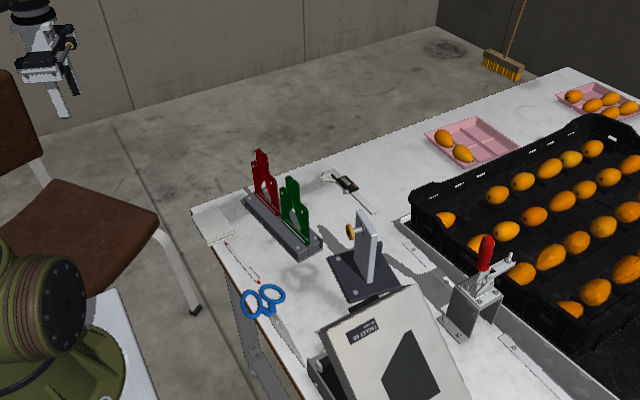

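View pics/top0.png

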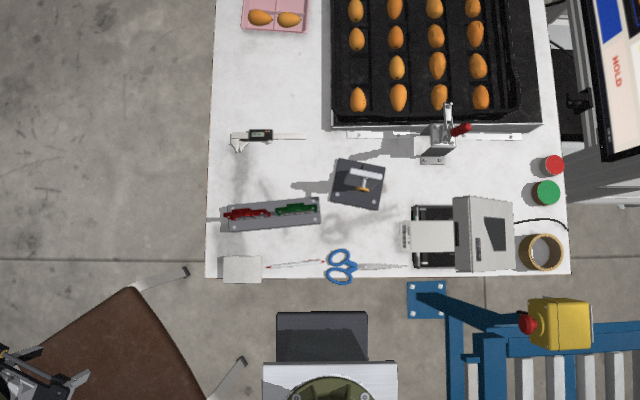

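The side view shows the red sign at about (264,180), the green one at (293,210) and the brass head at (351,231). In the top view green is at (296,208), red at (247,213), and the screw and board at (361,184). Next I'll zoom in.

```bash
cat > h.py <<'E'
import numpy as np, cv2
from cell import manip
from scipy.spatial.transform import Rotation as Ro
P={n:manip.camera_params(n) for n in("side","top")}
def ray(n,uv):
    p=P[n];R=cv2.Rodrigues(p["rvec"])[0]
    x=cv2.undistortPoints(np.array([[uv]],float),p["K"],p["dist_coeffs"])[0,0]
    d=R.T@np.r_[x,1]; return -R.T@p["tvec"].ravel(), d/np.linalg.norm(d)
def plane(n,uv,pt,nrm=(0,0,1)):
    o,d=ray(n,uv);nrm=np.array(nrm,float); return o+d*(nrm@(np.array(pt)-o))/(nrm@d)
def tri(us,ut):
    (a,d),(b,e)=ray("side",us),ray("top",ut)
    s=np.linalg.lstsq(np.c_[d,-e],b-a,rcond=None)[0]
    p,q=a+s[0]*d,b+s[1]*e; return (p+q)/2,np.linalg.norm(p-q)
def proj(n,X):
    p=P[n];return cv2.projectPoints(np.array(X,float).reshape(-1,1,3),p["rvec"],p["tvec"],p["K"],p["dist_coeffs"])[0][:,0]
E
python3 - <<'E'
from h import *
s=cv2.imread("pics/side0.png");t=cv2.imread("pics/top0.png")
a=cv2.resize(s[140:310,230:420],None,fx=4,fy=4,interpolation=cv2.INTER_CUBIC)[:600]
b=cv2.resize(t[140:250,210:400],None,fx=4,fy=4,interpolation=cv2.INTER_CUBIC)
cv2.imwrite("pics/c1.png",a[:600]);cv2.imwrite("pics/c2.png",b)
for nm,im,(y0,y1,x0,x1) in(("side",s,(140,310,230,420)),("top",t,(140,250,210,400))):
    h=cv2.cvtColor(im,cv2.COLOR_BGR2HSV)
    roi=np.zeros(h.shape[:2],np.uint8);roi[y0:y1,x0:x1]=255
    for c,m in(("g",cv2.inRange(h,(45,100,20),(85,255,255))),("r",cv2.inRange(h,(0,150,40),(6,255,255))|cv2.inRange(h,(174,150,40),(180,255,255))),("brass",cv2.inRange(h,(12,100,60),(32,255,255)))):
        v,u=np.nonzero(m&roi)
        if len(u):
            print(nm,c,len(u),"bbox",u.min(),u.max(),v.min(),v.max(),"mean",u.mean().round(1),v.mean().round(1),"top",u[v==v.min()],"minAreaRect",cv2.minAreaRect(np.c_[u,v].astype(np.float32)))
E
```

```text
side g 1054 bbox 279 309 176 245 mean 293.8 208.4 top [287 288 289] minAreaRect ((293.7992248535156, 210.79100036621094), (70.52734375, 26.2553653717041), 84.80557250976562)
side r 857 bbox 251 279 149 283 mean 264.4 181.0 top [258 259] minAreaRect ((266.440673828125, 215.59278869628906), (133.87535095214844, 25.65859031677246), 87.0643310546875)
side brass 94 bbox 230 354 183 308 mean 322.3 246.5 top [353] minAreaRect ((302.7123718261719, 249.04913330078125), (43.887088775634766, 160.12265014648438), 52.6119384765625)
top g 243 bbox 276 316 203 214 mean 295.6 207.8 top [300 301 302] minAreaRect ((295.9137268066406, 208.0223388671875), (9.287446975708008, 40.37255859375), 84.95755004882812)
top r 255 bbox 224 269 209 219 mean 244.0 212.9 top [238 239 240 241 242 243 244 245 246 247 248 249] minAreaRect ((246.31097412109375, 212.79876708984375), (9.386680603027344, 45.05606460571289), 83.6598129272461)
top brass 47 bbox 356 368 187 191 mean 362.1 188.9 top [356 357 358 359 360 361 362] minAreaRect ((362.0270690917969, 188.83782958984375), (12.494322776794434, 3.6167776584625244), 9.462323188781738)
```

View pics/c1.png

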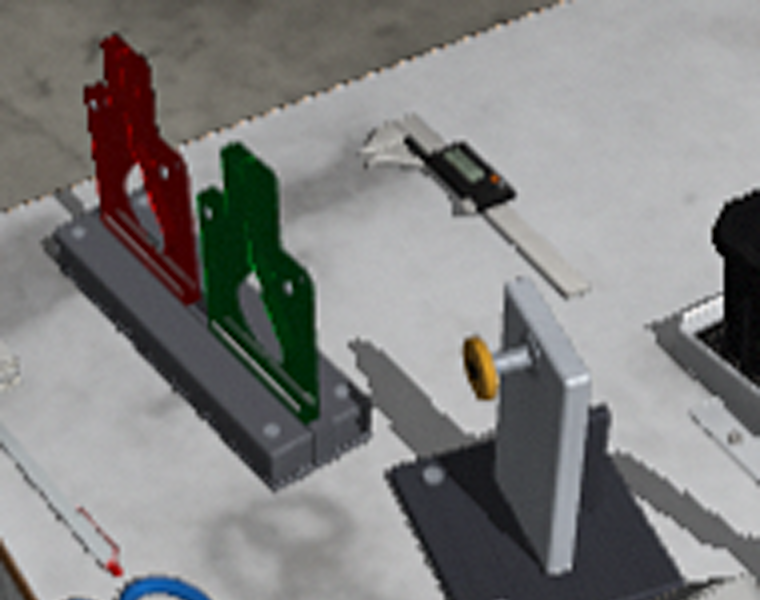

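View pics/c2.png

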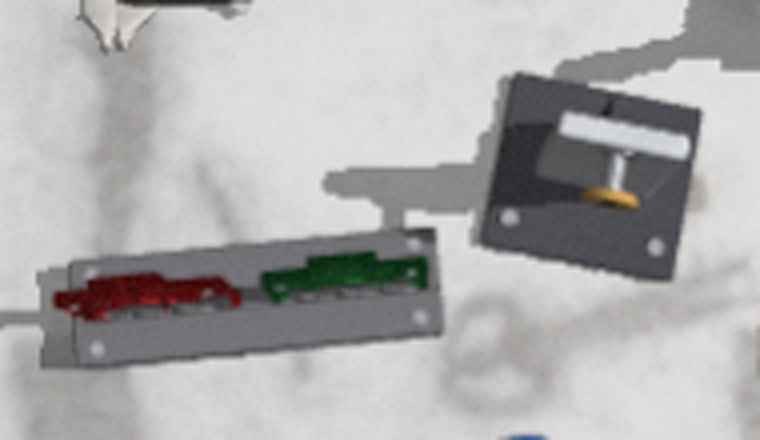

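The crops show the tab tops, the rack edges, the brass head and the stand clearly. Now I'll triangulate.

```bash
python3 - <<'E'
from h import *
np.set_printoptions(precision=1,suppress=True)
S=lambda u,v:(230+u/4-.4,140+v/4-.4); T=lambda u,v:(210+u/4-.4,140+v/4-.4)
print("cams",ray("side",(0,0))[0],ray("top",(0,0))[0])
print("head",tri(S(481,367),T(611,198)))
print("board topL",tri(S(515,282),T(562,118)),"topR",tri(S(578,382),T(688,150)))
print("g tab top mid",tri(S(250,158),T(360,258)), "r", tri(S(127,52),T(130,279)))
print("g shoulder R",tri(S(308,287),T(426,262)),"L",tri(S(206,190),T(266,277)))
print("rack near-right top",tri(S(275,462),T(441,308)),"near-right bolt",tri(S(271,430),T(420,317)))
print("rack bolts z30",[plane("top",T(*p),(0,0,30)) for p in((97,348),(420,317),(414,244),(90,272))])
print("rack corners z30",[plane("top",T(*p),(0,0,30)) for p in((72,263),(433,229))])
print("foot bolts z10",[plane("top",T(*p),(0,0,10)) for p in((510,217),(656,247))])
print("foot corners z10",[plane("top",T(*p),(0,0,10)) for p in((514,73),(701,108),(672,280),(480,242))])
print("board top z145",[plane("top",T(*p),(0,0,145)) for p in((562,118),(690,150),(566,126),(684,157))])
print("tab top z170",[plane("top",T(*p),(0,0,170)) for p in((335,258),(384,256))])
E
```

```text
cams [ 200.5 -542.3  728.8] [422.4  48.5 946.4]
head (array([545.4, -64. , 129.7]), np.float64(0.30623520294118384))
board topL (array([584.5, -36.5, 141.1]), np.float64(3.4627805164676717)) topR (array([ 569.1, -103.5,  141.8]), np.float64(0.07740839980254682))
g tab top mid (array([506.2,  68.6, 175.6]), np.float64(4.12652351566613)) r (array([497.2, 183.1, 168.8]), np.float64(2.2341188724343897))
g shoulder R (array([512.6,  34. , 117.1]), np.float64(0.32167415903036395)) L (array([503.6, 119.1, 120.8]), np.float64(0.7934967636967989))
rack near-right top (array([490.8,  25.4,  14.8]), np.float64(10.856970164048505)) near-right bolt (array([489.4,  36.2,  28.1]), np.float64(0.3867161777789826))
rack bolts z30 [array([471.2, 225.1,  30. ]), array([489.4,  36.2,  30. ]), array([532.6,  39.7,  30. ]), array([515.9, 230.3,  30. ])]
rack corners z30 [array([521.2, 241.1,  30. ]), array([541.5,  28.4,  30. ])]
foot bolts z10 [array([551.5, -18.7,  10. ]), array([ 533.2, -107.4,   10. ])]
foot corners z10 [array([640.8, -22. ,  10. ]), array([ 619.3, -137.1,   10. ]), array([ 513.1, -116.7,   10. ]), array([536.2,  -0.4,  10. ])]
board top z145 [array([585.3, -36.8, 145. ]), array([ 568.4, -103.9,  145. ]), array([581. , -38.8, 145. ]), array([ 564.7, -100.7,  145. ])]
tab top z170 [array([508.7,  80.5, 170. ]), array([509.7,  56. , 170. ])]
```

Green sign is at about (508, 76.5) with yaw 0.093. The shank midpoint is at about (559.6, -66.9, 130) with yaw -0.20. Sizes and heights agree with the text. I'll add a delta helper and move above the tab.

```bash
cat >> h.py <<'E'
def delta(x,y,z,signyaw):
    s=manip.read_state(); R=Ro.from_euler("xyz",s["eef_rot"])
    G=Ro.from_euler("xyz",[-np.pi/2,0,signyaw-np.pi/2])
    d=R.inv().apply(np.array([x,y,z])-s["eef_pos"])/1000
    print("shift",d.round(4),"turn(tool) rotvec",(R.inv()*G).as_rotvec().round(3),"t",s["clock"],"tcp",s["eef_pos"].round(1),s["eef_rot"].round(3),"gap",round(s["finger_gap"],1),"F",s["wrist_force"].round(1))
E
python3 -c "
from h import *
delta(508,76.5,225,.093)"
```

```text
shift [ 0.4416 -0.0198 -0.2873] turn(tool) rotvec [1.000e-03 1.091e+00 1.000e-03] t 0.1 tcp [207.4 509.1 204.9] [-1.572  0.    -0.387] gap 93.7 F [ 0.2 -0.5 -0.6]
```

Call:
{"method": "play_rows", "body": {
  "series": [
    [[0.05,-0.02,-0.03],0.1,0],
    [[0.4416,-0.02,-0.287],1.091,0],
    [[0.4416,-0.02,-0.287],1.091,0],
    [[0.4416,-0.02,-0.287],1.091,0],
    [[0.4416,-0.02,-0.287],1.091,0],
    [[0.4416,-0.02,-0.287],1.091,0],
    [[0.4416,-0.02,-0.287],1.091,0],
    [[0.4416,-0.02,-0.287],1.091,0],
    [[0.4416,-0.02,-0.287],1.091,0],
    [[0.4416,-0.02,-0.287],1.091,0],
    [[0.4416,-0.02,-0.287],1.091,0],
    [[0.4416,-0.02,-0.287],1.091,0],
    [[0.4416,-0.02,-0.287],1.091,0],
    [[0.4416,-0.02,-0.287],1.091,0],
    [[0.4416,-0.02,-0.287],1.091,0],
    [[0.4416,-0.02,-0.287],1.091,0],
    [[0.4416,-0.02,-0.287],1.091,0]
  ]
}}

```text
clock: 1.8
eef_pos: [507.9, 77.3, 225.4]
eef_rot: [-1.571, -0.001, -1.477]
wrist_force: [-0.1, 0.4, 0.2]
finger_gap: 94.0
```

```bash
python3 - <<'E'
from h import *
delta(508,76.5,130,.093)
for n,(y0,y1,x0,x1) in(("side",(90,270,200,400)),("top",(140,250,210,400))):
    im=manip.camera(n)[:,:,::-1].copy(); cv2.imwrite(f"pics/{n}1.png",im)
    cv2.imwrite(f"pics/{n}1c.png",cv2.resize(im[y0:y1,x0:x1],None,fx=3,fy=3))
E
```

```text
shift [0.0007 0.0954 0.    ] turn(tool) rotvec [0.    0.001 0.001] t 1.8 tcp [507.9  77.3 225.4] [-1.571e+00 -1.000e-03 -1.477e+00] gap 94.0 F [-0.1  0.4  0.2]
```

View pics/side1c.png

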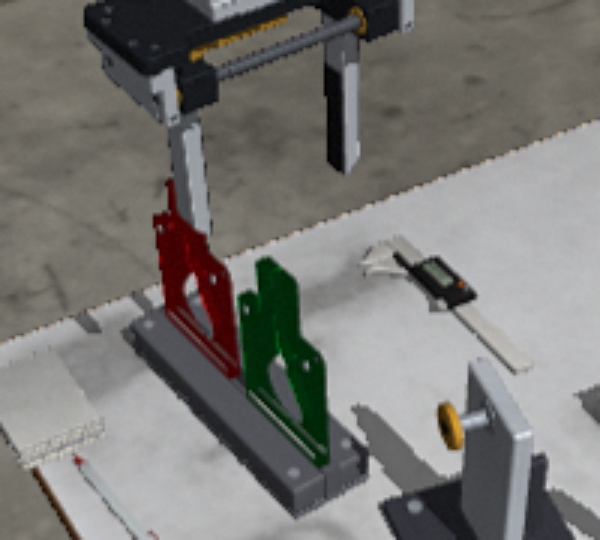

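The side crop shows the jaws up at crop (190–340, 150–230) with the near finger close to red in the image. I'll project the expected fingertips to compare.

```bash
python3 - <<'E'
from h import *
R=Ro.from_euler("xyz",[-np.pi/2,0,-1.477]);c=np.array([507.9,77.3,225.4])
X=[c+R.apply([0,0,s*47]) for s in(-1,1)]
print(X,(proj("side",X)-[200,90])*3,proj("top",X))
print((proj("side",[[508,76.5,170],[508,76.5,6],[497,187,170],[497,187,6]])-[200,90])*3)
E
```

```text
[array([461.10659562,  72.89803384, 225.4       ]), array([554.69340438,  81.70196616, 225.4       ])] [[204.29115805 222.4406378 ]
 [334.26976957 165.47442988]] [[296.10001398 226.45611931]
 [291.64511797 176.41264132]]
[[276.51561957 265.87824796]
 [288.79764424 446.4416756 ]
 [182.70617921 183.25067447]
 [204.30517119 361.77191495]]
```

View pics/top1c.png

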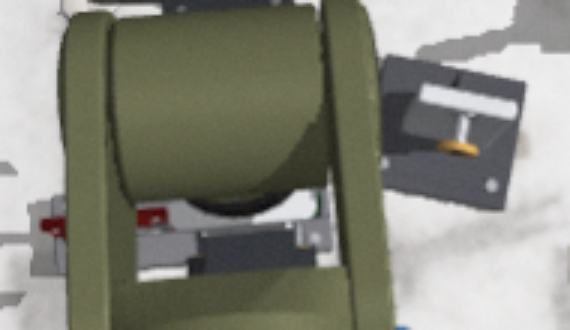

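The fingertips match the prediction and the tab lies midway between them; the arm hides it from the top camera. I'll descend and grip.

Call:
{"method": "play_rows", "body": {
  "series": [
    [[0.001,0.03,0],0,0],
    [[0.001,0.065,0],0,0],
    [[0.001,0.092,0],0,0],
    [[0.001,0.092,0],0,0],
    [[0.001,0.092,0],0,0.3],
    [[0.001,0.092,0],0,0.6],
    [[0.001,0.092,0],0,0.8],
    [[0.001,0.092,0],0,0.9],
    [[0.001,0.092,0],0,0.95],
    [[0.001,0.092,0],0,1],
    [[0.001,0.092,0],0,1],
    [[0.001,0.092,0],0,1],
    [[0.001,0.092,0],0,1],
    [[0.001,0.092,0],0,1],
    [[0.001,0.092,0],0,1]
  ],
  "squeeze": 40
}}

```text
clock: 3.4
eef_pos: [508.1, 76.0, 133.3]
eef_rot: [-1.571, -0.001, -1.477]
wrist_force: [0.0, -0.0, -0.4]
finger_gap: 9.3
```

Call:
{"method": "play_rows", "body": {
  "series": [
    [[0,0,0],0,1],
    [[0,0,0],0,1],
    [[0,-0.01,0],0,1],
    [[0,-0.03,0],0,1],
    [[0,-0.055,0],0,1],
    [[0,-0.08,0],0,1],
    [[0,-0.1,0],0,1],
    [[0,-0.1,0],0,1],
    [[0,-0.1,0],0,1]
  ]
}}

```text
clock: 4.3
eef_pos: [507.9, 76.0, 232.9]
eef_rot: [-1.571, -0.001, -1.477]
wrist_force: [0.5, 0.4, -2.0]
finger_gap: 8.0
```

```bash
python3 - <<'E'
from h import *
s=manip.read_state();print(s["eef_pos"],s["finger_gap"],s["wrist_force"])
im=manip.camera("side")[:,:,::-1].copy(); cv2.imwrite("pics/side2.png",im)
cv2.imwrite("pics/side2c.png",cv2.resize(im[90:270,200:400],None,fx=3,fy=3))
E
```

```text
[507.92107437  76.04207307 232.91187054] 8.029465985767306 [ 0.4878609   0.43671633 -1.99671012]
```

View pics/side2c.png

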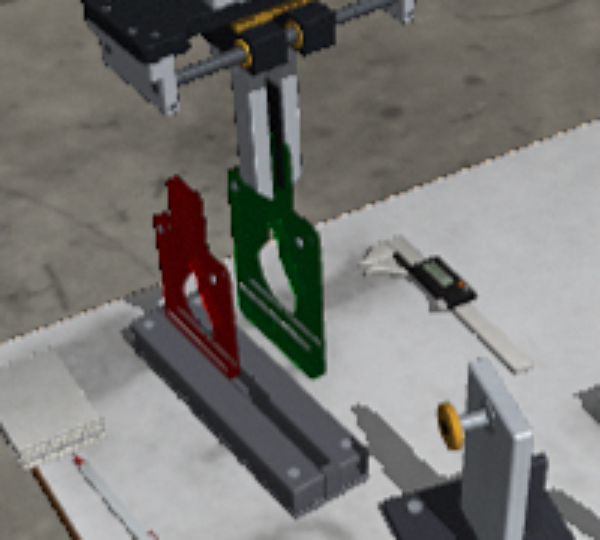

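The green sign is out and held upright; red still stands. In the crop the lower corners are at about (242,290) and (316,375), and the hole spans (257–296, 237–312). I'll measure the sign in the hand with a ray onto its plane.

```bash
python3 - <<'E'
from h import *
np.set_printoptions(precision=1,suppress=True)
n=np.array([np.cos(.093),np.sin(.093),0]);yv=np.array([-n[1],n[0],0])
c=np.array([507.9,76.0,232.9])
C=lambda u,v:(200+u/3-.33,90+v/3-.33)
def inp(p,off): 
    X=plane("side",C(*p),c+off*n,n); return np.array([(X-c)@yv,X[2]])
print("corners near face",inp((242,290),-4),inp((314,375),-4))
print("shoulders",inp((229,168),-4),inp((318,235),-4))
print("right edge far face",inp((326,372),4),inp((324,240),4))
print("hole L/R/top/bot", [inp(p,o) for p,o in(((257,270),-4),((297,290),4),((275,312),-4))])
# automatic: fraction of green extents in in-plane coords
im=cv2.imread("pics/side2.png");h=cv2.cvtColor(im,cv2.COLOR_BGR2HSV)
m=cv2.inRange(h,(45,100,20),(85,255,255));m[:,:270]=0;m[:,312:]=0;m[:140]=0;m[:]=m*(np.arange(400)[:,None]<225)
v,u=np.nonzero(m);pts=np.array([(lambda X:[(X-c)@yv,X[2]])(plane("side",(a,b),c-4*n,n)) for a,b in zip(u,v)])
for z in(115,125,140,160,180,200,215,220):
    q=pts[abs(pts[:,1]-z)<3,0]; print(z,q.min(),q.max(),q.mean()) if len(q) else 0
print(pts[:,1].min())
delta(559.6-17*.98-60*.98, -66.9+77*.2, 202+6,-.2)
E
```

```text
corners near face [ 40.3 126.7] [-41.4 110.5]
shoulders [ 42.5 223.2] [-52.6 229.8]
right edge far face [-43.3 110. ] [-46.7 218.7]
hole L/R/top/bot [array([ 18.8, 157.6]), array([-14.5, 159.2]), array([  0.6, 134.7])]
115 -47.19364449974248 47.0616723952097 -0.1644790538566158
125 -51.026769465938955 45.53291381038238 -5.782623529839437
140 -51.73442827999009 47.25874613271137 -0.5926935414544423
160 -49.702598534517335 44.64750036801765 -3.4691014817020696
180 -50.82143306149222 45.24244619962031 -5.7390760854851885
200 -52.036111550424586 46.177258057258854 -4.39703688884502
215 -49.82987018894946 44.04632810123016 -4.773128948716783
220 -52.95021058172723 43.348343610266966 -6.958161104969371
103.16355482212361
shift [ 0.1  0.  -0. ] turn(tool) rotvec [0.  0.3 0. ] t 4.35 tcp [507.7  76.  232.3] [-1.6 -0.  -1.5] gap 7.7 F [ 0.7 -0.5 -1.6]
```

The sign is centred on the TCP within about 1 mm, and the TCP is 127 mm above its lower edge. Next is the pre-insertion pose, 50 mm in front of the shank midpoint.

```bash
python3 -c "
from h import *
np.set_printoptions(suppress=True)
delta(510.6,-57.0,202,-.2)"
```

```text
shift [ 0.1327  0.0304 -0.0095] turn(tool) rotvec [0.002 0.293 0.001] t 4.35 tcp [507.7  76.  232.3] [-1.573 -0.001 -1.477] gap 7.7 F [ 0.7 -0.5 -1.6]
```

Call:
{"method": "play_rows", "body": {
  "series": [
    [[0.02,0,0],0.03,1],
    [[0.05,0,-0.003],0.1,1],
    [[0.085,0,-0.006],0.19,1],
    [[0.115,0.01,-0.009],0.26,1],
    [[0.133,0.03,-0.0095],0.293,1],
    [[0.133,0.03,-0.0095],0.293,1],
    [[0.133,0.03,-0.0095],0.293,1],
    [[0.133,0.03,-0.0095],0.293,1],
    [[0.133,0.03,-0.0095],0.293,1]
  ]
}}

```text
clock: 5.25
eef_pos: [510.8, -56.5, 203.0]
eef_rot: [-1.571, -0.001, -1.769]
wrist_force: [0.5, -0.1, -1.1]
finger_gap: 7.9
```

```bash
python3 - <<'E'
from h import *
np.set_printoptions(suppress=True)
delta(559.6,-66.9,202,-.2)
for n,(y0,y1,x0,x1) in(("side",(100,280,260,430)),("top",(140,250,280,420))):
    im=manip.camera(n)[:,:,::-1].copy(); cv2.imwrite(f"pics/{n}3.png",im)
    c=cv2.resize(im[y0:y1,x0:x1],None,fx=3,fy=3); cv2.imwrite(f"pics/{n}3c.png",c)
a=cv2.imread("pics/side3c.png");b=cv2.imread("pics/top3c.png")
h=max(len(a),len(b)); f=lambda i:np.pad(i,((0,h-len(i)),(0,0),(0,0)))
o=np.hstack([f(a),f(b)]);cv2.imwrite("pics/both3.png",cv2.resize(o,None,fx=.82,fy=.82)); print(o.shape)
E
```

```text
shift [0.0006 0.0009 0.0499] turn(tool) rotvec [0.001 0.002 0.001] t 5.25 tcp [510.8 -56.5 203. ] [-1.571 -0.001 -1.769] gap 7.9 F [ 0.5 -0.1 -1.1]
(540, 930, 3)
```

View pics/both3.png

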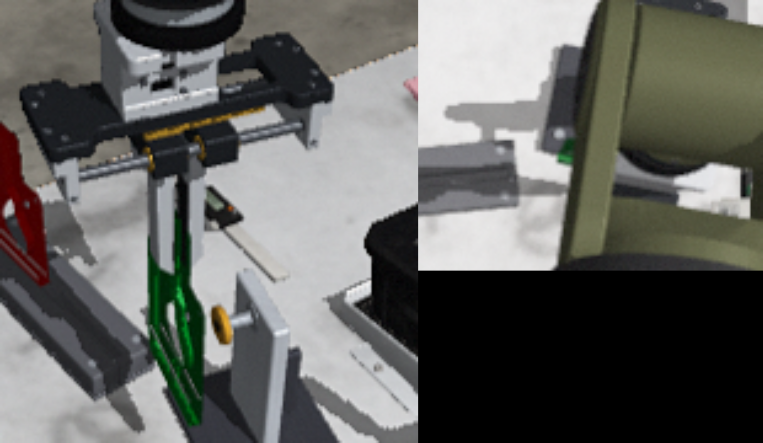

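The side view shows the opening at (180,328), lined up with the brass head at (222,325) along the screw axis. The arm blocks the top view. I'll push over the head slowly.

Call:
{"method": "play_rows", "body": {
  "series": [
    [[0.0006,0.001,0.01],0,1],
    [[0.0006,0.001,0.018],0,1],
    [[0.0006,0.001,0.026],0,1],
    [[0.0006,0.001,0.032],0,1],
    [[0.0006,0.001,0.038],0,1],
    [[0.0006,0.001,0.044],0,1],
    [[0.0006,0.001,0.05],0,1],
    [[0.0006,0.001,0.05],0,1],
    [[0.0006,0.001,0.05],0,1]
  ]
}}

```text
clock: 6.25
eef_pos: [559.6, -67.1, 201.7]
eef_rot: [-1.572, -0.001, -1.769]
wrist_force: [-0.1, 0.3, -1.8]
finger_gap: 7.6
```

```bash
python3 - <<'E'
from h import *
np.set_printoptions(suppress=True)
delta(559.6,-66.9,164,-.2)
im=manip.camera("side")[:,:,::-1].copy(); cv2.imwrite("pics/side4.png",im)
cv2.imwrite("pics/side4c.png",cv2.resize(im[160:280,290:390],None,fx=5,fy=5))
E
```

```text
shift [-0.0003  0.0377 -0.    ] turn(tool) rotvec [0.001 0.002 0.001] t 6.25 tcp [559.6 -67.1 201.7] [-1.572 -0.001 -1.769] gap 7.6 F [-0.1  0.3 -1.8]
```

View pics/side4c.png

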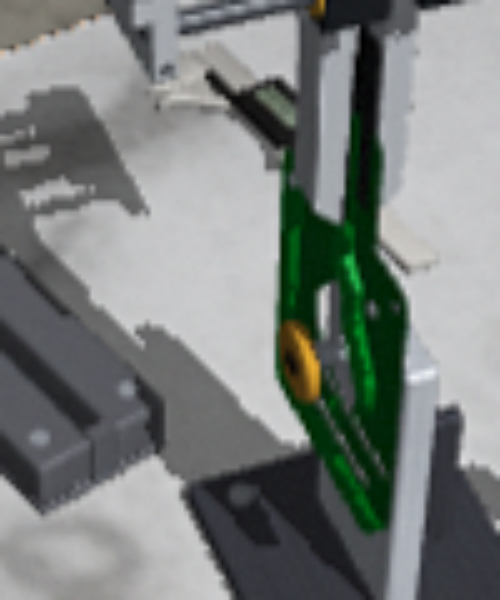

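The brass head (298,362) is now in front of the sign, the shank is through the opening, and there is no contact force. I'll lower it.

Call:
{"method": "play_rows", "body": {
  "series": [
    [[0,0.006,0],0,1],
    [[0,0.012,0],0,1],
    [[0,0.018,0],0,1],
    [[0,0.024,0],0,1],
    [[0,0.029,0],0,1],
    [[0,0.034,0],0,1],
    [[0,0.034,0],0,1],
    [[0,0.034,0],0,1]
  ]
}}

```text
clock: 7.1
eef_pos: [559.6, -67.2, 167.8]
eef_rot: [-1.572, -0.001, -1.769]
wrist_force: [0.5, -0.2, -0.5]
finger_gap: 7.8
```

Call:
{"method": "play_rows", "body": {
  "series": [
    [[0,0.001,0],0,1],
    [[0,0.002,0],0,1],
    [[0,0.003,0],0,1],
    [[0,0.0035,0],0,1],
    [[0,0.0035,0],0,1]
  ]
}}

```text
clock: 7.6
eef_pos: [559.5, -67.2, 164.3]
eef_rot: [-1.572, -0.001, -1.769]
wrist_force: [-0.0, -0.8, -0.8]
finger_gap: 7.8
```

Call:
{"method": "play_rows", "body": {
  "series": [
    [[0,0.001,0],0,1],
    [[0,0.0018,0],0,1],
    [[0,0.0018,0],0,1]
  ]
}}

```text
clock: 7.9
eef_pos: [559.5, -67.4, 162.6]
eef_rot: [-1.572, -0.002, -1.769]
wrist_force: [-1.6, -1.2, 0.2]
finger_gap: 7.8
```

Call:
{"method": "play_rows", "body": {
  "series": [
    [[0,0.001,0],0,1],
    [[0,0.0015,0],0,1],
    [[0,0.0015,0],0,1]
  ]
}}

```text
clock: 8.2
eef_pos: [559.8, -67.6, 162.0]
eef_rot: [-1.57, -0.002, -1.769]
wrist_force: [-3.1, -1.2, 8.4]
finger_gap: 7.9
```

Seated at the expected height (contact 8 N at z = 162). I'll open gradually.

Call:
{"method": "play_rows", "body": {
  "series": [
    [[0,-0.0003,0],0,0.88],
    [[0,-0.0003,0],0,0.85],
    [[0,-0.0003,0],0,0.8],
    [[0,-0.0003,0],0,0.75],
    [[0,-0.0003,0],0,0.7],
    [[0,-0.0003,0],0,0.6],
    [[0,-0.0003,0],0,0.5],
    [[0,-0.0003,0],0,0.5]
  ],
  "squeeze": 10
}}

```text
clock: 9.0
eef_pos: [559.7, -67.6, 162.3]
eef_rot: [-1.57, -0.002, -1.769]
wrist_force: [0.3, 0.2, 0.6]
finger_gap: 46.2
```

```bash
python3 - <<'E'
from h import *
np.set_printoptions(suppress=True)
delta(559.6,-66.9,230,-.2)
im=manip.camera("side")[:,:,::-1].copy(); cv2.imwrite("pics/side5.png",im)
cv2.imwrite("pics/side5c.png",cv2.resize(im[130:290,240:400],None,fx=3.7,fy=3.7))
E
```

```text
shift [-0.0005 -0.0677 -0.0003] turn(tool) rotvec [-0.     0.002  0.002] t 9.0 tcp [559.7 -67.6 162.3] [-1.57  -0.002 -1.769] gap 46.2 F [0.3 0.2 0.6]
```

View pics/side5c.png

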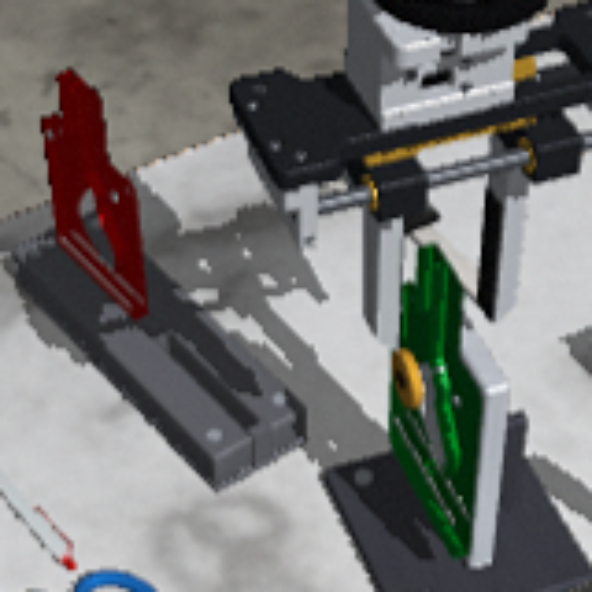

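The sign hangs upright on the screw behind the brass head (408,378), and the fingers are clear of it on both sides. I'll retreat upward, then move back so the top camera can see.

Call:
{"method": "play_rows", "body": {
  "series": [
    [[0,-0.02,0],0,0.5],
    [[0,-0.05,0],0,0.5],
    [[0,-0.09,0],0,0.5],
    [[0,-0.12,0],0,0.5],
    [[0,-0.12,-0.04],0,0.5],
    [[0,-0.12,-0.08],0,0.5],
    [[0,-0.12,-0.12],0,0.5],
    [[0,-0.12,-0.16],0,0.5],
    [[0,-0.12,-0.2],0,0.5],
    [[0,-0.12,-0.2],0,0.5],
    [[0,-0.12,-0.2],0,0.5],
    [[0,-0.12,-0.2],0,0.5]
  ]
}}

```text
clock: 10.25
eef_pos: [364.3, -28.1, 282.3]
eef_rot: [-1.57, -0.002, -1.769]
wrist_force: [0.7, 0.3, -0.3]
finger_gap: 47.2
```

```bash
python3 - <<'E'
from h import *
np.set_printoptions(precision=1,suppress=True)
o=[]
for n,(y0,y1,x0,x1) in(("side",(140,290,240,400)),("top",(120,240,260,400))):
    im=manip.camera(n)[:,:,::-1].copy(); cv2.imwrite(f"pics/{n}6.png",im)
    c=cv2.resize(im[y0:y1,x0:x1],None,fx=2.6,fy=2.6);o.append(np.pad(c,((0,400-len(c)),(0,0),(0,0))))
    m=cv2.inRange(cv2.cvtColor(im,cv2.COLOR_BGR2HSV),(45,100,20),(85,255,255));m[:y0]=m[y1:]=0;m[:,:x0]=0;m[:,x1:]=0
    v,u=np.nonzero(m);print(n,len(u),u.min(),u.max(),v.min(),v.max(),u[v==v.min()])
cv2.imwrite("pics/both6.png",np.hstack(o))
n=np.array([np.cos(.2),-np.sin(.2),0]);y=np.array([-n[1],n[0],0]);c=np.array([559.6,-66.9,35])
print("expect tab top corners",proj("side",[c+y*18+[0,0,164],c-y*18+[0,0,164]]),"bottom corners",proj("side",[c+y*45,c-y*45]))
delta(559.6,-66.9,230,-.2)
E
```

```text
side 1136 345 369 196 280 [356]
top 463 340 384 174 193 [360 361 362]
expect tab top corners [[354.9 193.9]
 [363.3 207.2]] bottom corners [[346.4 247.7]
 [364.6 281.1]]
shift [-0.   0.1  0.2] turn(tool) rotvec [0. 0. 0.] t 10.35 tcp [364.3 -28.1 282. ] [-1.6 -0.  -1.8] gap 47.0 F [-0.8 -0.4  0.4]
```

View pics/both6.png

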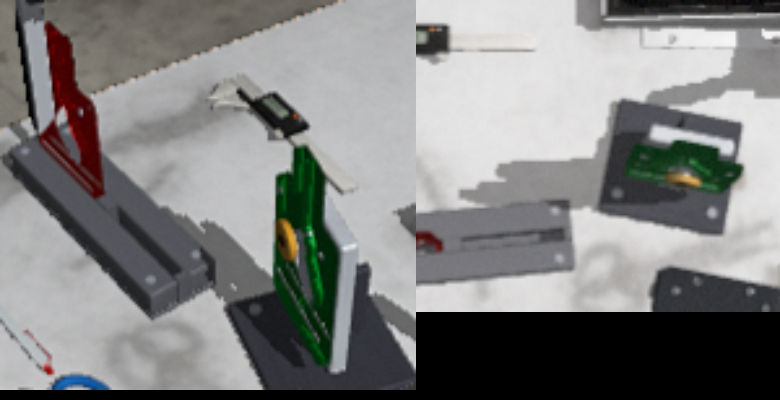

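Both views show the sign hung with the head in front of the slot, and red in the rack. I'll do a quick tilt check by triangulation, and a check that it is at rest.

```bash
python3 - <<'E'
from h import *
np.set_printoptions(precision=3,suppress=True)
T=lambda u,v:(260+(u-416)/2.6-.3,120+v/2.6-.3); S=lambda u,v:(240+u/2.6-.3,140+v/2.6-.3)
n=np.array([np.cos(.2),-np.sin(.2),0]);y=np.array([-n[1],n[0],0]);c=np.array([559.6,-66.9,130])
def show(k,X,e): d=X-c;print(k,"x,y,z rel screw",np.array([d@n,d@y,d[2]]),"gap",round(e,1))
show("tabL",*tri(S(296,147),T(672,143)));show("tabR",*tri(S(320,175),T(703,147)))
show("shoulderR",*tri(S(325,212),T(741,166)));show("shoulderL",*tri(S(277,178),T(632,146)))
for k,p in(("botR",(329,366)),("botL",(275,290))): show(k,plane("side",S(*p),c+[0,0,-95]),0)
a=cv2.imread("pics/side6.png")[170:290,340:375].astype(int);b=manip.camera("side")[170:290,340:375,::-1].astype(int)
print("diff",abs(a-b).mean())
E
```

```text
tabL x,y,z rel screw [-0.139 20.214 62.308] gap 2.1
tabR x,y,z rel screw [ 4.73  -4.666 56.23 ] gap 1.6
shoulderR x,y,z rel screw [ -4.416 -35.969  54.383] gap 0.3
shoulderL x,y,z rel screw [ 0.244 47.356 11.153] gap 5.0
botR x,y,z rel screw [  3.506 -44.705 -95.   ] gap 0
botL x,y,z rel screw [ -5.202  36.901 -95.   ] gap 0
diff 1.3867460317460318
```

The tab points give a forward-back tilt near 0. Correspondences at the shoulders are poor, so I'll check the sideways tilt from the fitted lower edge and left edge.

```bash
python3 - <<'E'
from h import *
np.set_printoptions(precision=2,suppress=True)
im=cv2.imread("pics/side6.png");m=cv2.inRange(cv2.cvtColor(im,cv2.COLOR_BGR2HSV),(45,100,20),(85,255,255));m[:,:340]=0;m[:,375:]=0;m[:150]=0;m[290:]=0
n=np.array([np.cos(.2),-np.sin(.2),0]);y=np.array([-n[1],n[0],0]);c=np.array([559.6,-66.9,130])
pl=lambda u,v:(lambda d:[d@y,d[2]])(plane("side",(u,v),c-4*n,n)-c)
bot=np.array([pl(u,np.nonzero(m[:,u])[0].max()+.5) for u in range(348,362)])
left=np.array([pl(np.nonzero(m[v])[0].min()-.5,v) for v in range(216,249) if m[v].any()])
kb=np.polyfit(bot[:,0],bot[:,1],1);kl=np.polyfit(left[:,1],left[:,0],1)
print("bottom slope, z at y=0",kb,"left slope dy/dz",kl,bot[[0,-1]],left[[0,-1]])
E
```

```text
bottom slope, z at y=0 [ -0.03 -98.43] left slope dy/dz [-0.35 20.09] [[ 26.26 -99.89]
 [-37.72 -97.03]] [[ 45.71  -6.74]
 [ 45.04 -94.3 ]]
```

```bash
python3 -c "
from cell import manip
print(manip.sign_off())"
```

```text
the job is handed in; nothing more can be done
None
```

I took the green sign out of the rack, put its opening over the screw head, lowered it until it seated, let go and moved the arm clear. I handed the job in with the clock at about 10.4 s; the hand-in gives no verdict.

**Last checks that agreed:**
- **Seating:** there was 8 N of contact at tool height 162 mm, which is where it was expected.
- **Height on the screw:** the sign's lower edge is about 95–98 mm below the screw axis; the allowed range is 86–104 mm.
- **Centring:** the sign's left edge is 45 to 46 mm from the screw axis, so it is centred to within about 1 mm.
- **Tilt:** the fitted lower edge slopes about 0.03 rad.
- **At rest:** successive side pictures look the same (mean difference 1.4 grey levels).
- **Red sign and robot:** the red sign still stands in its rack slot by eye in the last picture. The gripper is about 230 mm away and touches nothing.

**Checks that failed or disagreed:**
- The two-view points at the sign's shoulders disagreed with each other, by up to about 40 mm in height. I had paired the wrong corners, so I didn't use them.
- The line fit on the left edge gave a slope of -0.35, but its end points differ by only 0.7 mm over 88 mm. I took it as spoiled by stray pixels.

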